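# Set out the checking row on the granite plate

## Robot

A 7-joint arm with a two-finger parallel gripper is mounted at the origin on the work surface. World frame = base frame: x ahead of the robot, y to its left, z up, the work surface at z = 0. Lengths are in m, angles in degrees, forces in N, time in s.
With the tool pointing down it reaches from about 0.425 to 0.875 m from the base axis. Payload 4.7 kg.
Tool frame: the origin (TCP) lies on the centre line of the jaws, within the pads' length; the fingertips stand 14 mm ahead of it and the grasp point (between the pads) lies 5 mm behind it; z points along the fingers, y is the line along which they close (so a half turn about z gives the same grasp; the last joint's range is limited). The gripper opens to 87 mm and grips with 3 to 60 N. Pads are 19 mm wide; open, the fingers measure 117 mm over their backs; the gripper's body (75 mm by 190 mm) begins 51 mm behind the grasp point.
Start: joints at [-70.583, 18.392, -4.016, 83.108, 1.295, 78.541, -3.26], TCP at [0.207, 0.616, 0.237] pointing down, gripper open.
Joint ranges: [-163.93, 163.93], [-17.29, 119.83], [-79.2, 71.16], [3.27, 140.29], [-89.18, 269.18], [5.43, 117.66], [-154.24, 154.24]. Speed limits (degrees/s): [147.25, 147.25, 180, 180, 180, 180, 180].

## Interface

Orientations are given as [roll, pitch, yaw] about the fixed x, y, z axes, in that order (R = Rz(yaw) Ry(pitch) Rx(roll)).
In Python, from cell import env gives the robot as it stands.
- The arm moves only by the tool jog_arm, never from a script. Its argument "motion" is a list that holds one entry, the list of rows, each a list of 7 numbers: the shift along the tool's x, y, z in units of 0.1 m (1.0 is 0.1 m), then the turn, a rotation vector about the tool's x, y, z in units of 180 degrees (1.0 is 180 degrees), then the closure, from 0 (fully open) to 1 (shut). A call has 1 to 5 rows; each row is the pose to reach, as a shift and turn from the pose commanded when the call began, along the tool's axes at that moment, turning the shorter way round; what a row does not reach only later rows make up. A row lasts 1/10 s, in which the tool goes at most 50 mm and 8.59 degrees, less where a joint would pass 70% of its speed; a pose out of reach is approached as far as the arm can. A call with a number of a shift or a turn outside -1 to 1 is refused whole. A call with a gripper value outside its range is refused whole. The fingers move at their own pace and stop on an object; "grip_force" is the grip in N (left out, the last holds). Time passes only in rows, so rows that repeat a pose let the fingers close. It gives the time, the measured TCP pose, the force, the opening and the grip force at its end, in the units of the state.
- env.get_obs(): the state, without advancing time (a new reading comes with each control period).
- env.read_camera(name): name is "side" or "top"; returns (picture, depth): 480x640x3 uint8, red, green, blue; 480x640 float32, m along the optical axis (not along the pixel's ray), 0 where there is no reading.
- env.camera_info(name): a dict with "camera_matrix" (3x3 intrinsics, pixels), "origin" and "orientation" of the camera in the world. Camera axes: x right, y down, z forward; pixel columns grow to the right and rows downward; lengths in m; the calibration is good to about 2 mm. A picture is of the moment at which its call begins. camera_info takes no time and is no camera call.
- env.sign_off(): hands the job in; it is judged then, once.
The state is a dict: "time_s": time; "qpos": joint angles; "joint_velocities": joint speeds; "effort": joint torques, N m; "tool_pos": TCP position; "tool_rot": TCP orientation; "force": force on the tool from outside, world axes, zero at the start; "wrist_torque": the same for the moment, N m; "grip_width": finger opening in m; "grasp_force": force on a finger pad.
Only numpy, scipy, OpenCV 4.12 (cv2) and the standard library are available. Lean on these libraries where they do the work, as an engineer would, in place of code of your own. Each camera call takes 0.05 s, during which the arm holds its last target. There are 200 camera calls.

## Task

Set out the checking row on the granite plate: the flat riser block straight in front of the green dial stand (on its side facing the robot) with its long side running front to back, and the large ring gauge straight in front of the height gauge, each with a gap of about 40 mm to the base behind it. Set the V-block in line with those two, midway between them, with its groove running front to back, and lay the small ring gauge flat on the middle of the riser block. Leave the screw jack, the flanged pin and the brass slug where they are.

Things in the scene. Friction and masses are not known exactly. Their poses are not given: they have to be found in the camera images.
- dial_stand: Dial comparator stand, fixed: green base 110 mm (x) by 80 mm (y) by 30 mm high, with a 220 mm high steel column and a round white dial over its rear half (nothing above the base in front of x = -7 mm). Origin: centre of the base's underside; -x is its front, facing the robot (front face x = -55 mm). It may be left or right of the height gauge.
- height_gauge: Digital height gauge, fixed: grey base 110 mm (x) by 80 mm (y) by 25 mm high, flat 285 mm column, black slider with display, scriber at 100 mm height reaching forward to x = -20 mm. Origin: centre of the base's underside; -x is its front, facing the robot (front face x = -55 mm). Stands 340 mm beside the dial stand (centres), fronts in line, facing the same way.
- riser: Riser block: flat steel block 75 mm (x) by 50 mm (y) by 25 mm high, six small dark holes on its top, 0.68 kg. Origin: centre of its underside, z up. Grip it across the 50 mm.
- vblock: Steel V-block 50 mm long (x) by 56 mm wide (y) by 38 mm high with an open 90-degree groove, 40 mm wide and 20 mm deep, along x in its top; 0.6 kg. Origin: centre of its underside, z up. Grip it across the 56 mm (the two plain upright sides).
- large_ring: Large steel ring gauge lying flat: outside diameter 60 mm, bore 28 mm, 22 mm high, 0.37 kg. Origin: centre of its underside, z up.
- small_ring: Small steel ring gauge lying flat: outside diameter 36 mm, bore 18 mm, 18 mm high, 0.1 kg. Origin: centre of its underside, z up.
- jack: Bystander, loose: dark grey steel screw jack, conical, 34 mm across the foot, 40 mm high. Origin: centre of its underside.
- pin: Bystander, loose: steel pin 14 mm thick standing on a 30 mm flange, 35 mm high in all. Origin: centre of its underside.
- slug: Bystander, loose: plain brass cylinder 28 mm in diameter, 30 mm high, upright. Origin: centre of its underside.
Things that resemble listed ones, but are neither listed nor needed, are in the scene too. There is more than one size of the dial_stand; the one meant has the size given above.

How it is judged (in metres and radians):
At the end, for the whole second after the job is handed in: Riser and large ring flat, each centred before its instrument (15 mm), 25 to 55 mm gap; V-block in line (15 mm), 155 to 185 mm from both centres; riser's long side and groove front to back (10, 11 deg); small ring flat on riser, 12 mm of its middle each way; all released, at rest (linear speed of each of riser, vblock, large_ring, small_ring below 0.02 m/s and angular speed of each of riser, vblock, large_ring, small_ring below 0.2 rad/s and angle between each of riser, vblock, large_ring, small_ring's own z axis and vertical below 0.1 rad and height (world z) of each of riser, vblock, large_ring below 0.005 m and x of riser in the frame of dial_stand between -0.1475 and -0.1175 m and y of riser in the frame of dial_stand between -0.015 and 0.015 m and angle between the x axis of riser and the x axis of dial_stand, either way round below 0.17 rad and x of large_ring in the frame of height_gauge between -0.14 and -0.11 m and y of large_ring in the frame of height_gauge between -0.015 and 0.015 m and x of vblock in the frame of dial_stand between -0.14375 and -0.11375 m and horizontal distance between vblock and riser between 0.155 and 0.185 m and horizontal distance between vblock and large_ring between 0.155 and 0.185 m and angle between the x axis of vblock and the x axis of dial_stand, either way round below 0.2 rad and x of small_ring in the frame of riser between -0.012 and 0.012 m and y of small_ring in the frame of riser between -0.012 and 0.012 m and z of small_ring in the frame of riser between 0.021 and 0.029 m); the robot touches nothing.
It fails at once if a bystander (screw jack) is moved by more than 20 mm (distance of jack from where it was at the start of the episode above 0.02 m).
It fails at once if a bystander (flanged pin) is moved by more than 20 mm (distance of pin from where it was at the start of the episode above 0.02 m).
It fails at once if a bystander (brass slug) is moved by more than 20 mm (distance of slug from where it was at the start of the episode above 0.02 m).
It also fails if it takes over 99 s, if anything falls off the work surface, if the arm or the gripper's body presses on something with over 40 N, if the wrist force passes 120 N, or if a joint passes its speed limit or range.

## Working session

There is one attempt and no reset: what is moved stays moved. The work goes in short steps, Python scripts to look and compute and a tool call to move; the robot and the scene stay as the last step left them, time stands still between calls to the robot, and variables do not carry over. Pictures are saved under pics/ and viewed, at most 14 in all, crops included, and the job is handed in when it is done.

Besides the shell and the picture viewer there is one more tool, called after "Emit:" as name(argument=value, ...), one argument or row to a line, values as JSON. jog_arm: Moves the arm, as the interface text tells. Shifts and turns lie within -1 to 1; 1 stands for 0.1 m of shift or 180 degrees of turn. Its arguments: {"type":"object","properties":{"motion":{"type":"array","items":{"type":"array","items":{"type":"array","items":{"type":"number"}}}},"grip_force":{"type":"number"}},"required":["motion"]}

```bash
mkdir -p pics; python3 - <<'E'
from cell import env
import cv2,numpy as np
for n in("top","side"):
    p,d=env.read_camera(n); cv2.imwrite(f"pics/{n}0.png",p[:,:,::-1]); np.savez(f"{n}0.npz",p=p,d=d)
    i=env.camera_info(n); print(n,i)
o=env.get_obs(); print(o['time_s'],o['tool_pos'],o['tool_rot'],o['grip_width'])
E
```

```text
top {'camera_matrix': array([[609.90490169,   0.        , 321.05356416],
       [  0.        , 609.90490169, 248.48796151],
       [  0.        ,   0.        ,   1.        ]]), 'origin': array([ 0.4093269 , -0.00546666,  1.12331796]), 'orientation': array([-1.74294641e+02,  6.11195822e-03, -9.05441320e+01])}
side {'camera_matrix': array([[482.49581624,   0.        , 314.79462142],
       [  0.        , 482.49581624, 247.41765544],
       [  0.        ,   0.        ,   1.        ]]), 'origin': array([ 0.20744262, -0.53197197,  0.66194126]), 'orientation': array([-136.38898122,    0.67701386,  -29.88219493])}
0.1 [0.20732802 0.61555256 0.2355772 ] [-1.79900919e+02  3.27010556e-03  1.61389247e+02] 0.08672392968893775
```

View pics/top0.png

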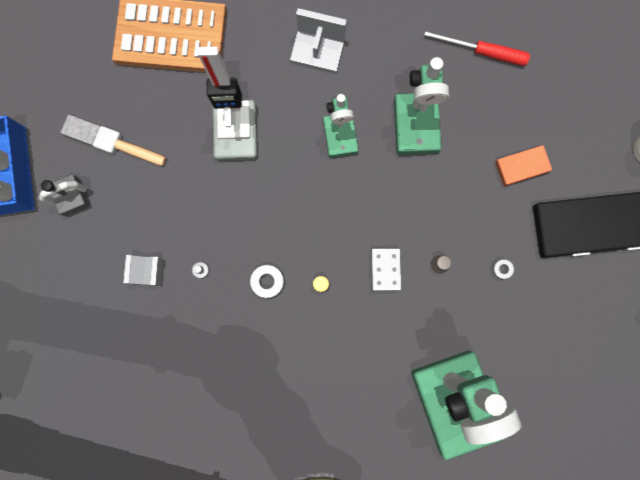

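View pics/side0.png

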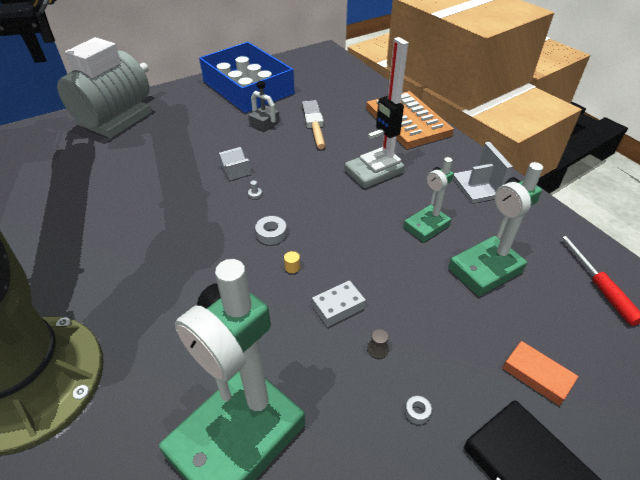

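The top view (up is +x, left is +y) shows these candidates:
- **Dial stand:** green stands at (418,124), (340,135, small) and (465,400, oversize). I choose (418,124), which is in line with the height gauge at (235,130).
- **Riser:** the flat block with six holes at (386,270). The orange block at (525,165) and the angle plate at (318,45) could be mistaken for it.
- **V-block:** (142,270). The clamp at (68,195) is the alternative.
- **Rings:** large at (267,281), small at (504,269). The disc at the right edge (640,150) could be mistaken for one.
- **Bystanders:** jack (443,263), slug (321,284), pin (200,270).

```bash
cat > h.py <<'E'
import numpy as np,cv2
from scipy.spatial.transform import Rotation as R
from cell import env
def cam(n):
    i=env.camera_info(n); return i['camera_matrix'],np.array(i['origin']),R.from_euler('xyz',i['orientation'],degrees=True).as_matrix()
def rays(n,uv):
    K,o,M=cam(n); uv=np.asarray(uv,float).reshape(-1,2)
    return o,np.c_[(uv-K[:2,2])/[K[0,0],K[1,1]],np.ones(len(uv))]@M.T
def onplane(n,uv,z):
    o,r=rays(n,uv); return (o+r*((z-o[2])/r[:,2])[:,None])[:,:2]
def heights(n,d):
    v,u=np.mgrid[:480,:640]; o,r=rays(n,np.c_[u.ravel(),v.ravel()])
    return (o[2]+r[:,2]*d.ravel()).reshape(480,640)
def find(n,d,box,h,tol=.006):
    "minAreaRect (centre, size, angle deg) of the flat top at height h inside box u0,v0,u1,v1"
    u0,v0,u1,v1=box; m=(abs(heights(n,d)-h)<tol)&(d>0); k=np.zeros_like(m); k[v0:v1,u0:u1]=1
    v,u=np.nonzero(m&k)
    hull=cv2.convexHull(onplane(n,np.c_[u,v],h).astype(np.float32))
    (c,s,a)=cv2.minAreaRect(hull*1000)
    return np.round(c,1),np.round(s,1),round(a,1),len(u)
E
python3 - <<'E'
from h import *
f=np.load("top0.npz");d=f['d'];p=f['p']
H=heights("top",d); print("table",np.median(H[300:340,150:400]), H[270,380:392:4],H[281,255],H[124,405:410])
for nm,b,h in [("dial",(390,85,445,160),.03),("hg",(205,95,265,165),.025),("smallgreen",(318,105,365,160),None),("riser",(365,240,410,300),.025),("vb",(115,245,168,295),.038),("lring",(245,258,290,305),.022),("sring",(490,255,520,285),.018),("jack",(430,250,456,278),.04),("pin",(188,258,213,282),.005),("slug",(310,272,332,296),.03)]:
    if h is None:h=.02
    try: print(nm,*find("top",d,b,h))
    except Exception as e: print(nm,e)
A=cv2.resize(p[225:305,110:310,::-1],None,fx=4,fy=4); B=cv2.resize(p[75:155,310:510,::-1],None,fx=4,fy=4)
C=cv2.resize(p[225:305,340:540,::-1],None,fx=4,fy=4)
cv2.imwrite("pics/crop1.png",cv2.resize(np.vstack([A,B,C]),(500,600)))
E
```

```text
table -3.997487178741821e-05 [0.02741012 0.02673322 0.02545827] 0.019841496889863697 [0.03194524 0.03037179 0.03067523 0.02835146 0.02865966]
dial [ 750.7 -187. ] [110.9  80.2] 1.4 2152
hg [741.7 151. ] [109.5  79.9] 2.6 1237
smallgreen [732.1 -44.7] [77.2 55.1] 8.4 979
riser [ 480.  -123.4] [50.4 74.1] 89.5 1144
vb [482.9 314.3] [58.2 50. ] 85.6 465
lring [461.4  91.8] [57.9 57.7] 89.5 673
sring [ 479.2 -337.2] [34.8 32.7] 89.5 239
jack [ 490.4 -225.1] [23.7 24.2] 43.9 163
pin [484.4 216.3] [44.9 42.3] 89.5 359
slug [455.5  -5.7] [25.1 26.8] 89.5 188
```

View pics/crop1.png

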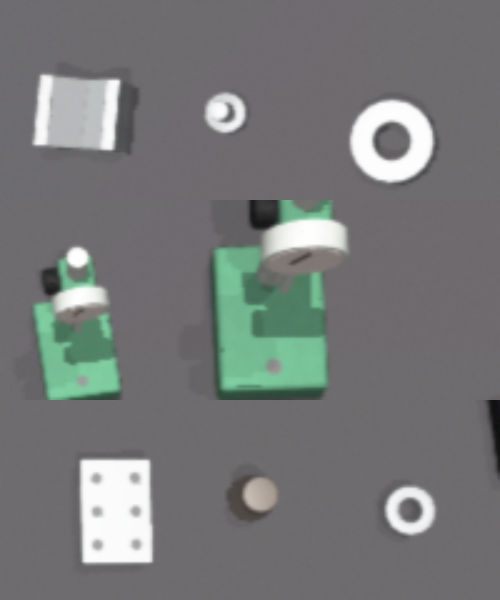

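The crop confirms the choices: six-hole riser, V-block with its groove along x, plain rings, and the 110×80 dial stand. The stand is at (0.751,-0.187), the height gauge at (0.742,0.151), and both are yawed about 1.5°.

Targets:
- **Riser:** (0.6185,-0.1905)
- **Large ring:** (0.617,0.148)
- **V-block:** (0.618,-0.021)

I'll start with the V-block, since it's nearest.

Emit:
jog_arm(
  motion=[
    [[-1,-0.55,0,0,0,-0.08,0],[-1,-0.55,0,0,0,-0.08,0],[-1,-0.55,0,0,0,-0.08,0],[-1,-0.55,0,0,0,-0.08,0]],
  ],
  grip_force=40,
)

```text
time_s: 0.5
tool_pos: [0.288, 0.5293, 0.2365]
tool_rot: [-179.9, 0.1, 175.4]
force: [-0.3, 0.8, -0.4]
grip_width: 0.0868
grasp_force: 0.0
```

```bash
cat > to.py <<'E'
import sys
from h import *
x,y,z,yaw=map(float,sys.argv[1:5]); o=env.get_obs(); r=R.from_euler('xyz',o['tool_rot'],degrees=True)
g=R.from_euler('xyz',[180,0,yaw],degrees=True)
s=r.inv().apply(np.array([x,y,z])-o['tool_pos'])*10; t=(r.inv()*g).as_rotvec(degrees=True)/180
print("t",round(o['time_s'],2),"pos",np.round(o['tool_pos'],4),np.round(o['tool_rot'],2),"shift",s.round(3),"turn",t.round(4))
E
python3 to.py .483 .3143 .15 175.6
python3 -c "
from h import *
d=np.load('top0.npz')['d'];H=heights('top',d)[340:470,400:530]
v,u=np.nonzero(H>.2);o,r=rays('top',np.c_[u+400,v+340]);P=o+r*d[340:470,400:530][v,u][:,None];print(P.min(0),P.max(0))"
```

```text
t 0.5 pos [0.288  0.5293 0.2365] [-1.7994e+02  7.0000e-02  1.7539e+02] shift [-2.115 -1.986  0.87 ] turn [-0.0003  0.0004 -0.0012]
[ 0.22063271 -0.28350949  0.20725918] [ 0.4093269  -0.00546666  1.12331796]
```

Emit:
jog_arm(
  motion=[
    [[-1,-1,0.3,0,0,0,0],[-1,-1,0.3,0,0,0,0],[-1,-1,0.3,0,0,0,0],[-1,-1,0.3,0,0,0,0],[-1,-1,0.3,0,0,0,0]],
  ],
)

```text
time_s: 1.0
tool_pos: [0.3765, 0.4254, 0.2062]
tool_rot: [180.0, -0.1, 175.7]
force: [-0.7, -0.3, 1.0]
grip_width: 0.0871
grasp_force: 0.0
```

Emit:
jog_arm(
  motion=[
    [[-1,-0.95,0.5,0,0,0,0],[-1,-0.95,0.5,0,0,0,0],[-1,-0.95,0.5,0,0,0,0],[-1,-0.95,0.5,0,0,0,0],[-1,-0.95,0.5,0,0,0,0]],
  ],
)

```text
time_s: 1.5
tool_pos: [0.4689, 0.3246, 0.1562]
tool_rot: [180.0, -0.1, 175.8]
force: [-0.4, 0.4, -0.2]
grip_width: 0.087
grasp_force: 0.0
```

```bash
python3 to.py .483 .3143 .022 175.6
```

```text
t 1.5 pos [0.4689 0.3246 0.1562] [ 1.7996e+02 -8.0000e-02  1.7583e+02] shift [-0.15  -0.093  1.342] turn [ 0.0002 -0.0004  0.0013]
```

Emit:
jog_arm(
  motion=[
    [[-0.15,-0.09,0.7,0,0,0,0],[-0.15,-0.09,0.7,0,0,0,0],[-0.15,-0.09,0.7,0,0,0,0],[-0.15,-0.09,0.7,0,0,0,0]],
  ],
)

```text
time_s: 1.9
tool_pos: [0.483, 0.3158, 0.0874]
tool_rot: [179.9, -0.0, 176.0]
force: [0.2, 0.6, 0.6]
grip_width: 0.087
grasp_force: 0.0
```

Emit:
jog_arm(
  motion=[
    [[0,0,0.32,0,0,0,0],[0,0,0.64,0,0,0,0],[0,0,0.64,0,0,0,0],[0,0,0.64,0,0,0,0]],
  ],
)

```text
time_s: 2.3
tool_pos: [0.4843, 0.3146, 0.0244]
tool_rot: [179.9, 0.1, 175.9]
force: [-0.1, 0.3, 0.3]
grip_width: 0.0867
grasp_force: 0.0
```

Emit:
jog_arm(
  motion=[
    [[0,0,0,0,0,0,0.6],[0,0,0,0,0,0,0.6],[0,0,0,0,0,0,0.6],[0,0,0,0,0,0,0.6],[0,0,0,0,0,0,0.6]],
  ],
)

```text
time_s: 2.8
tool_pos: [0.4847, 0.3147, 0.0236]
tool_rot: [179.8, 0.1, 175.8]
force: [1.1, 2.7, 2.3]
grip_width: 0.0556
grasp_force: 40.0
```

```bash
python3 to.py .483 .3143 .022 175.6
```

```text
t 2.8 pos [0.4847 0.3147 0.0236] [1.7980e+02 1.0000e-01 1.7582e+02] shift [ 0.017 -0.006  0.016] turn [0.0011 0.0006 0.0012]
```

Emit:
jog_arm(
  motion=[
    [[0,0,-0.3,0,0,0,0.6],[0,0,-0.8,0,0,0,0.6],[0,0,-0.8,0,0,0,0.6]],
  ],
)

```text
time_s: 3.1
tool_pos: [0.4874, 0.3143, 0.1082]
tool_rot: [179.7, 0.4, 175.8]
force: [2.9, 1.4, -5.2]
grip_width: 0.0555
grasp_force: 40.0
```

Emit:
jog_arm(
  motion=[
    [[-0.5,-1,0,0,0,0,0.6],[-0.5,-1,0,0,0,0,0.6],[-0.5,-1,0,0,0,0,0.6],[-0.5,-1,0,0,0,0,0.6]],
  ],
)

```text
time_s: 3.5
tool_pos: [0.5267, 0.2037, 0.1005]
tool_rot: [-179.8, -0.2, 175.4]
force: [0.5, 0.5, -5.0]
grip_width: 0.0561
grasp_force: 40.0
```

Emit:
jog_arm(
  motion=[
    [[-0.5,-1,0,0,0,0,0.6],[-0.5,-1,0,0,0,0,0.6],[-0.5,-1,0,0,0,0,0.6],[-0.5,-1,0,0,0,0,0.6]],
  ],
)

```text
time_s: 3.9
tool_pos: [0.5688, 0.1018, 0.101]
tool_rot: [-179.8, -0.1, 175.5]
force: [-0.5, 0.9, -5.9]
grip_width: 0.0558
grasp_force: 40.0
```

Emit:
jog_arm(
  motion=[
    [[-0.5,-1,0,0,0,-0.032,0.6],[-0.5,-1,0,0,0,-0.032,0.6],[-0.5,-1,0,0,0,-0.032,0.6],[-0.5,-1,0,0,0,-0.032,0.6],[-0.5,-1,0,0,0,-0.032,0.6]],
  ],
)

```text
time_s: 4.4
tool_pos: [0.6105, 0.0043, 0.1012]
tool_rot: [179.9, -0.2, -178.4]
force: [0.1, 1.3, -6.3]
grip_width: 0.0558
grasp_force: 40.0
```

```bash
python3 to.py .6195 -.021 .024 181.5
```

```text
t 4.4 pos [0.6105 0.0043 0.1012] [ 1.7992e+02 -1.7000e-01 -1.7840e+02] shift [-0.085 -0.257  0.771] turn [ 0.0004 -0.0009  0.0005]
```

Emit:
jog_arm(
  motion=[
    [[-0.085,-0.255,0.2,0,0,0,0.6],[-0.085,-0.255,0.4,0,0,0,0.6],[-0.085,-0.255,0.55,0,0,0,0.6],[-0.085,-0.255,0.6,0,0,0,0.6],[-0.085,-0.255,0.6,0,0,0,0.6]],
  ],
)

```text
time_s: 4.9
tool_pos: [0.6199, -0.0204, 0.0414]
tool_rot: [179.9, -0.1, -178.3]
force: [-0.0, 0.6, -5.8]
grip_width: 0.0557
grasp_force: 40.0
```

```bash
python3 to.py .6195 -.021 .0235 181.5
```

```text
t 4.9 pos [ 0.6199 -0.0204  0.0414] [ 1.7994e+02 -1.4000e-01 -1.7829e+02] shift [ 0.004 -0.006  0.179] turn [ 0.0004 -0.0008  0.0011]
```

Emit:
jog_arm(
  motion=[
    [[0,0,0.08,0,0,0,0.6],[0,0,0.15,0,0,0,0.6],[0,0,0.18,0,0,0,0.6],[0,0,0.18,0,0,0,0.6]],
  ],
)

```text
time_s: 5.3
tool_pos: [0.6208, -0.0226, 0.0243]
tool_rot: [180.0, -0.0, -178.4]
force: [0.4, -0.1, -6.1]
grip_width: 0.0557
grasp_force: 40.0
```

Emit:
jog_arm(
  motion=[
    [[0,0,0,0,0,0,0],[0,0,0,0,0,0,0],[0,0,0,0,0,0,0],[0,0,-0.3,0,0,0,0],[0,0,-0.8,0,0,0,0]],
  ],
)

```text
time_s: 5.8
tool_pos: [0.6184, -0.0226, 0.1025]
tool_rot: [-180.0, -0.4, -178.4]
force: [0.7, 0.2, 0.2]
grip_width: 0.0841
grasp_force: 0.0
```

Emit:
jog_arm(
  motion=[
    [[0.8,0.55,0,0,0,0,0],[0.8,0.55,0,0,0,0,0],[0.8,0.55,0,0,0,0,0]],
  ],
)

```text
time_s: 6.1
tool_pos: [0.5343, 0.0344, 0.1043]
tool_rot: [179.8, -0.2, -178.1]
force: [0.4, 0.1, -0.5]
grip_width: 0.0867
grasp_force: 0.0
```

Emit:
jog_arm(
  motion=[
    [[0.78,0.55,0,0,0,0,0],[0.78,0.55,0,0,0,0,0],[0.78,0.55,0,0,0,0,0]],
  ],
)

```text
time_s: 6.4
tool_pos: [0.4558, 0.0864, 0.1044]
tool_rot: [179.9, -0.2, -178.1]
force: [0.4, -0.4, -0.5]
grip_width: 0.087
grasp_force: 0.0
```

```bash
python3 to.py .4614 .0918 .016 181.5
```

```text
t 6.4 pos [0.4558 0.0864 0.1044] [ 1.7988e+02 -1.7000e-01 -1.7810e+02] shift [-0.061  0.05   0.883] turn [ 0.0007 -0.0009  0.0022]
```

Emit:
jog_arm(
  motion=[
    [[-0.06,0.05,0.3,0,0,0,0],[-0.06,0.05,0.6,0,0,0,0],[-0.06,0.05,0.86,0,0,0,0],[-0.06,0.05,0.86,0,0,0,0],[-0.06,0.05,0.86,0,0,0,0]],
  ],
)

```text
time_s: 6.9
tool_pos: [0.4667, 0.0877, 0.0192]
tool_rot: [-180.0, 0.0, -178.5]
force: [0.2, 0.2, 0.5]
grip_width: 0.0869
grasp_force: 0.0
```

Emit:
jog_arm(
  motion=[
    [[0,0,0,0,0,0,0.6],[0,0,0,0,0,0,0.6],[0,0,0,0,0,0,0.6],[0,0,0,0,0,0,0.6],[0,0,0,0,0,0,0.6]],
  ],
)

```text
time_s: 7.4
tool_pos: [0.4667, 0.0896, 0.0196]
tool_rot: [179.9, 0.1, -178.4]
force: [-0.7, 4.1, 5.6]
grip_width: 0.058
grasp_force: 39.8
```

```bash
python3 to.py .617 .148 .1 181.5
```

```text
t 7.4 pos [0.4667 0.0896 0.0196] [ 1.7988e+02  1.2000e-01 -1.7842e+02] shift [-1.52   0.544 -0.8  ] turn [0.0007 0.0007 0.0004]
```

Emit:
jog_arm(
  motion=[
    [[0,0,-0.3,0,0,0,0.6],[0,0,-0.8,0,0,0,0.6],[0,0,-0.8,0,0,0,0.6]],
  ],
)

```text
time_s: 7.7
tool_pos: [0.4697, 0.0882, 0.1037]
tool_rot: [179.9, 0.5, -178.5]
force: [1.6, 0.8, -3.5]
grip_width: 0.0584
grasp_force: 39.8
```

Emit:
jog_arm(
  motion=[
    [[-0.78,0.27,0,0,0,0,0.6],[-0.78,0.27,0,0,0,0,0.6],[-0.78,0.27,0,0,0,0,0.6],[-0.78,0.27,0,0,0,0,0.6]],
  ],
)

```text
time_s: 8.1
tool_pos: [0.5419, 0.1163, 0.0966]
tool_rot: [-179.9, -0.2, -178.4]
force: [-0.5, -1.2, -3.8]
grip_width: 0.058
grasp_force: 39.8
```

Emit:
jog_arm(
  motion=[
    [[-0.78,0.27,0,0,0,0,0.6],[-0.78,0.27,0,0,0,0,0.6],[-0.78,0.27,0,0,0,0,0.6],[-0.78,0.27,0,0,0,0,0.6],[-0.78,0.27,0,0,0,0,0.6]],
  ],
)

```text
time_s: 8.6
tool_pos: [0.6185, 0.1451, 0.0977]
tool_rot: [-179.9, -0.2, -178.5]
force: [0.4, -0.5, -4.2]
grip_width: 0.058
grasp_force: 39.8
```

```bash
python3 to.py .622 .148 .02 181.5
```

```text
t 8.6 pos [0.6185 0.1451 0.0977] [-1.7994e+02 -1.5000e-01 -1.7849e+02] shift [-0.037  0.029  0.777] turn [-0.0003 -0.0009  0.0001]
```

Emit:
jog_arm(
  motion=[
    [[-0.03,0.02,0.2,0,0,0,0.6],[-0.03,0.02,0.4,0,0,0,0.6],[-0.03,0.02,0.55,0,0,0,0.6],[-0.03,0.02,0.6,0,0,0,0.6],[-0.03,0.02,0.6,0,0,0,0.6]],
  ],
)

```text
time_s: 9.1
tool_pos: [0.6223, 0.148, 0.0379]
tool_rot: [-180.0, -0.1, -178.5]
force: [-0.1, -0.3, -3.7]
grip_width: 0.0581
grasp_force: 39.8
```

```bash
python3 to.py .622 .148 .0197 181.5
```

```text
t 9.1 pos [0.6223 0.148  0.0379] [-1.7997e+02 -1.0000e-01 -1.7846e+02] shift [0.002 0.001 0.182] turn [-0.0002 -0.0006  0.0002]
```

Emit:
jog_arm(
  motion=[
    [[0,0,0.08,0,0,0,0.6],[0,0,0.15,0,0,0,0.6],[0,0,0.18,0,0,0,0.6],[0,0,0.18,0,0,0,0.6]],
  ],
)

```text
time_s: 9.5
tool_pos: [0.6231, 0.1484, 0.0202]
tool_rot: [-180.0, -0.0, -178.4]
force: [0.4, 0.3, -3.8]
grip_width: 0.0577
grasp_force: 39.8
```

Emit:
jog_arm(
  motion=[
    [[0,0,0,0,0,0,0],[0,0,0,0,0,0,0],[0,0,0,0,0,0,0],[0,0,-0.3,0,0,0,0],[0,0,-0.8,0,0,0,0]],
  ],
)

```text
time_s: 10.0
tool_pos: [0.6206, 0.1479, 0.0981]
tool_rot: [-179.9, -0.4, -178.4]
force: [1.1, 1.1, -0.2]
grip_width: 0.0851
grasp_force: 0.0
```

Emit:
jog_arm(
  motion=[
    [[0.47,-0.9,0,0,0,0,0],[0.47,-0.9,0,0,0,0,0],[0.47,-0.9,0,0,0,0,0]],
  ],
)

```text
time_s: 10.3
tool_pos: [0.5768, 0.0487, 0.1015]
tool_rot: [-179.8, -0.0, -179.0]
force: [-0.6, 0.4, 0.0]
grip_width: 0.0872
grasp_force: 0.0
```

Emit:
jog_arm(
  motion=[
    [[0.47,-0.9,0,0,0,0.011,0],[0.47,-0.9,0,0,0,0.011,0],[0.47,-0.9,0,0,0,0.011,0]],
  ],
)

```text
time_s: 10.6
tool_pos: [0.5316, -0.0418, 0.1011]
tool_rot: [-179.8, -0.1, 179.0]
force: [-0.5, -0.1, -0.9]
grip_width: 0.0871
grasp_force: 0.0
```

Emit:
jog_arm(
  motion=[
    [[0.4,-0.9,0,0,0,0,0],[0.4,-0.9,0,0,0,0,0],[0.4,-0.9,0,0,0,0,0],[0.4,-0.9,0,0,0,0,0],[0.4,-0.9,0,0,0,0,0]],
  ],
)

```text
time_s: 11.1
tool_pos: [0.4944, -0.1224, 0.1009]
tool_rot: [180.0, 0.1, 179.7]
force: [0.3, -0.1, 0.9]
grip_width: 0.0871
grasp_force: 0.0
```

```bash
python3 to.py .480 -.1234 .019 179.5; python3 - <<'E'
from h import *
p,d=env.read_camera("top");cv2.imwrite("pics/top1.png",p[:,:,::-1])
print(*find("top",d,(290,170,360,235),.038)); print(*find("top",d,(205,170,275,235),.022))
E
```

```text
t 11.1 pos [ 0.4944 -0.1224  0.1009] [1.7996e+02 6.0000e-02 1.7965e+02] shift [ 0.145 -0.012  0.819] turn [0.0002 0.0003 0.0009]
[617.5 -25.8] [51.2 55.9] 1.7 435
[618.3 144.7] [59.1 58.3] 44.6 662
```

View pics/top1.png

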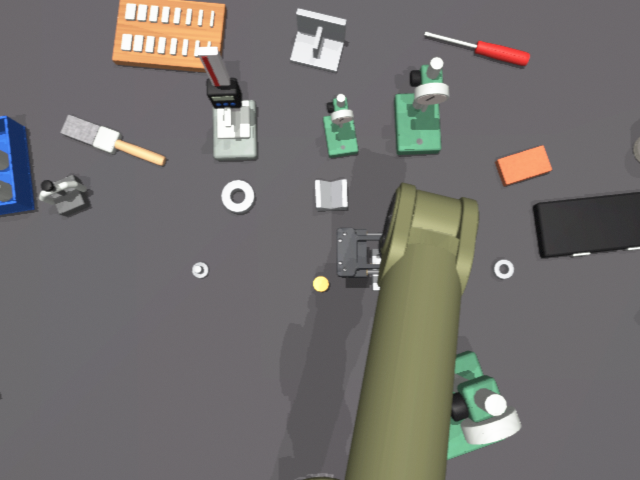

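The V-block is now at about (331,193) and the large ring at about (238,196). Both are well within tolerance, with a camera-to-robot offset of about 3 mm in y. The gripper is over the riser.

Emit:
jog_arm(
  motion=[
    [[0.14,0.01,0.3,0,0,0,0],[0.14,0.01,0.6,0,0,0,0],[0.14,0.01,0.8,0,0,0,0],[0.14,0.01,0.82,0,0,0,0],[0.14,0.01,0.82,0,0,0,0]],
  ],
)

```text
time_s: 11.65
tool_pos: [0.4799, -0.1217, 0.0185]
tool_rot: [180.0, -0.0, 179.7]
force: [-0.4, 0.1, 1.3]
grip_width: 0.0868
grasp_force: 0.0
```

Emit:
jog_arm(
  motion=[
    [[0,0,0,0,0,0,0.65],[0,0,0,0,0,0,0.65],[0,0,0,0,0,0,0.65],[0,0,0,0,0,0,0.65],[0,0,0,0,0,0,0.65]],
  ],
)

```text
time_s: 12.15
tool_pos: [0.4797, -0.1227, 0.0189]
tool_rot: [180.0, 0.0, 179.6]
force: [0.8, 0.7, 0.4]
grip_width: 0.0548
grasp_force: 0.0
```

```bash
python3 to.py .6185 -.1885 .1 181.5
```

```text
t 12.15 pos [ 0.4797 -0.1227  0.0189] [1.7999e+02 4.0000e-02 1.7957e+02] shift [-1.393 -0.648 -0.81 ] turn [ 0.      0.0002 -0.0107]
```

Fingers are still closing, so I'll let the grip finish, then lift and carry.

Emit:
jog_arm(
  motion=[
    [[0,0,0,0,0,0,0.7],[0,0,0,0,0,0,0.7],[0,0,0,0,0,0,0.7]],
  ],
)

```text
time_s: 12.45
tool_pos: [0.4797, -0.122, 0.0188]
tool_rot: [179.9, 0.0, 179.6]
force: [-0.3, 3.3, 3.8]
grip_width: 0.0495
grasp_force: 40.0
```

Emit:
jog_arm(
  motion=[
    [[0,0,-0.3,0,0,0,0.7],[0,0,-0.8,0,0,0,0.7],[0,0,-0.8,0,0,0,0.7]],
  ],
)

```text
time_s: 12.75
tool_pos: [0.483, -0.1242, 0.1032]
tool_rot: [-179.9, 0.5, 179.5]
force: [2.5, -0.9, -6.0]
grip_width: 0.0498
grasp_force: 40.0
```

Emit:
jog_arm(
  motion=[
    [[-0.7,-0.33,0,0,0,0,0.7],[-0.7,-0.33,0,0,0,0,0.7],[-0.7,-0.33,0,0,0,0,0.7],[-0.7,-0.33,0,0,0,0,0.7]],
  ],
)

```text
time_s: 13.15
tool_pos: [0.5472, -0.1564, 0.0958]
tool_rot: [-180.0, -0.3, 179.5]
force: [0.6, -0.3, -7.8]
grip_width: 0.0494
grasp_force: 40.0
```

Emit:
jog_arm(
  motion=[
    [[-0.69,-0.33,0,0,0,-0.01,0.7],[-0.69,-0.33,0,0,0,-0.01,0.7],[-0.69,-0.33,0,0,0,-0.01,0.7],[-0.69,-0.33,0,0,0,-0.01,0.7],[-0.69,-0.33,0,0,0,-0.01,0.7]],
  ],
)

```text
time_s: 13.65
tool_pos: [0.616, -0.1887, 0.0972]
tool_rot: [179.9, -0.2, -178.6]
force: [-0.6, 0.0, -7.1]
grip_width: 0.0492
grasp_force: 40.0
```

```bash
python3 to.py .6185 -.1885 .019 181.5
```

```text
t 13.65 pos [ 0.616  -0.1887  0.0972] [ 179.92   -0.2  -178.62] shift [-0.028  0.001  0.781] turn [ 0.0005 -0.0011 -0.0007]
```

Emit:
jog_arm(
  motion=[
    [[-0.01,0,0.2,0,0,0,0.7],[-0.01,0,0.4,0,0,0,0.7],[-0.01,0,0.55,0,0,0,0.7],[-0.01,0,0.6,0,0,0,0.7],[-0.01,0,0.6,0,0,0,0.7]],
  ],
)

```text
time_s: 14.15
tool_pos: [0.618, -0.1892, 0.0377]
tool_rot: [180.0, -0.1, -178.6]
force: [-0.2, 0.0, -6.4]
grip_width: 0.0498
grasp_force: 40.0
```

```bash
python3 to.py .6185 -.1885 .019 181.5
```

```text
t 14.15 pos [ 0.618  -0.1892  0.0377] [ 1.7996e+02 -1.1000e-01 -1.7862e+02] shift [-0.005  0.006  0.187] turn [ 0.0002 -0.0006 -0.0007]
```

Emit:
jog_arm(
  motion=[
    [[0,0,0.08,0,0,0,0.7],[0,0,0.15,0,0,0,0.7],[0,0,0.185,0,0,0,0.7],[0,0,0.185,0,0,0,0.7]],
  ],
)

```text
time_s: 14.55
tool_pos: [0.6185, -0.1894, 0.0194]
tool_rot: [180.0, -0.1, -178.6]
force: [-0.4, -0.1, -6.9]
grip_width: 0.0499
grasp_force: 40.0
```

Emit:
jog_arm(
  motion=[
    [[0,0,0,0,0,0,0],[0,0,0,0,0,0,0],[0,0,0,0,0,0,0],[0,0,-0.3,0,0,0,0],[0,0,-0.8,0,0,0,0]],
  ],
)

```text
time_s: 15.05
tool_pos: [0.6169, -0.1888, 0.0982]
tool_rot: [179.9, -0.3, -178.6]
force: [1.5, 0.0, -0.5]
grip_width: 0.0815
grasp_force: 0.0
```

Emit:
jog_arm(
  motion=[
    [[0.68,-0.73,0,0,0,0,0],[0.68,-0.73,0,0,0,0,0],[0.68,-0.73,0,0,0,0,0],[0.68,-0.73,0,0,0,0,0]],
  ],
)

```text
time_s: 15.45
tool_pos: [0.5523, -0.2662, 0.1014]
tool_rot: [-180.0, 0.1, -178.9]
force: [0.1, -0.2, 0.2]
grip_width: 0.0868
grasp_force: 0.0
```

Emit:
jog_arm(
  motion=[
    [[0.68,-0.73,0,0,0,0,0],[0.68,-0.73,0,0,0,0,0],[0.68,-0.73,0,0,0,0,0],[0.68,-0.73,0,0,0,0,0],[0.68,-0.73,0,0,0,0,0]],
  ],
)

```text
time_s: 15.95
tool_pos: [0.4886, -0.3369, 0.1001]
tool_rot: [179.9, 0.1, -178.5]
force: [-0.1, -0.3, -0.3]
grip_width: 0.0867
grasp_force: 0.0
```

```bash
python3 to.py .4795 -.335 .018 181.5; python3 - <<'E'
from h import *
p,d=env.read_camera("top");cv2.imwrite("pics/top2.png",p[:,:,::-1])
print(*find("top",d,(395,168,445,235),.025))
E
```

```text
t 15.95 pos [ 0.4886 -0.3369  0.1001] [ 1.7994e+02  7.0000e-02 -1.7845e+02] shift [0.091 0.02  0.821] turn [0.0003 0.0004 0.0003]
[ 618.6 -191.9] [76. 51.] 1.5 1124
```

View pics/top2.png

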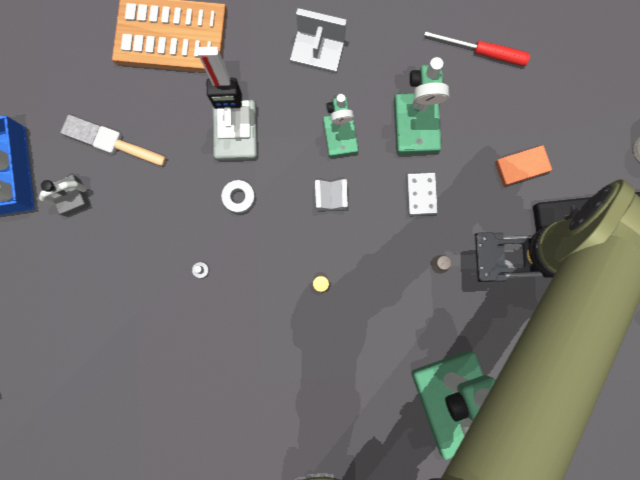

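The riser is at (422,193), square and centred in front of the dial stand. The forearm passes near the big decoy stand at (465,405), so I'll check clearance from the side camera before going down.

```bash
python3 - <<'E'
from h import *
p,d=env.read_camera("side");cv2.imwrite("pics/side2.png",p[:,:,::-1])
t=np.load("top0.npz")['d'];H=heights("top",t); print("stand height",np.percentile(H[395:415,487:505],[50,95])); print("tray",np.median(H[205:245,550:620]))
E
```

```text
stand height [0.3188129  0.32147048]
tray 0.030395013585277963
```

View pics/side2.png

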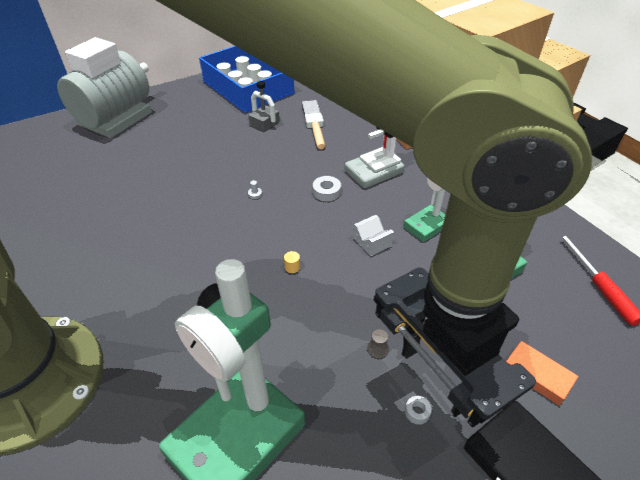

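In the side view the forearm passes well above the decoy stand, whose top is at (230,270), and the fingers straddle the small ring at (418,410). It's safe to go down.

Emit:
jog_arm(
  motion=[
    [[0.09,0.02,0.3,0,0,0,0],[0.09,0.02,0.6,0,0,0,0],[0.09,0.02,0.78,0,0,0,0],[0.09,0.02,0.82,0,0,0,0],[0.09,0.02,0.82,0,0,0,0]],
  ],
)

```text
time_s: 16.55
tool_pos: [0.478, -0.336, 0.0176]
tool_rot: [180.0, -0.1, -178.5]
force: [0.4, -0.4, -0.4]
grip_width: 0.0868
grasp_force: 0.0
```

Emit:
jog_arm(
  motion=[
    [[0,0,0,0,0,0,0.8],[0,0,0,0,0,0,0.8],[0,0,0,0,0,0,0.8],[0,0,0,0,0,0,0.8],[0,0,0,0,0,0,0.8]],
  ],
  grip_force=20,
)

```text
time_s: 17.05
tool_pos: [0.4777, -0.3372, 0.0184]
tool_rot: [-180.0, 0.0, -178.6]
force: [-0.1, 0.6, -0.3]
grip_width: 0.0547
grasp_force: 0.0
```

Emit:
jog_arm(
  motion=[
    [[0,0,0,0,0,0,0.8],[0,0,0,0,0,0,0.8],[0,0,0,0,0,0,0.8],[0,0,0,0,0,0,0.8],[0,0,0,0,0,0,0.8]],
  ],
)

```text
time_s: 17.55
tool_pos: [0.4775, -0.337, 0.0181]
tool_rot: [180.0, -0.0, -178.6]
force: [0.8, 0.5, 1.0]
grip_width: 0.0358
grasp_force: 20.0
```

```bash
python3 to.py .6185 -.1895 .1 181.5
```

```text
t 17.55 pos [ 0.4775 -0.337   0.0181] [ 179.98   -0.   -178.63] shift [-1.445  1.441 -0.819] turn [ 0.0001 -0.     -0.0007]
```

Emit:
jog_arm(
  motion=[
    [[0,0,-0.3,0,0,0,0.8],[0,0,-0.8,0,0,0,0.8],[0,0,-0.8,0,0,0,0.8]],
  ],
)

```text
time_s: 17.85
tool_pos: [0.4811, -0.3402, 0.1044]
tool_rot: [-179.7, 0.6, -178.7]
force: [0.9, -1.1, -1.0]
grip_width: 0.0356
grasp_force: 20.0
```

Emit:
jog_arm(
  motion=[
    [[-0.71,0.72,0,0,0,0,0.8],[-0.71,0.72,0,0,0,0,0.8],[-0.71,0.72,0,0,0,0,0.8],[-0.71,0.72,0,0,0,0,0.8]],
  ],
)

```text
time_s: 18.25
tool_pos: [0.5476, -0.2613, 0.0971]
tool_rot: [180.0, -0.1, -178.4]
force: [-0.8, -0.5, -0.5]
grip_width: 0.0357
grasp_force: 20.0
```

Emit:
jog_arm(
  motion=[
    [[-0.7,0.72,0,0,0,0,0.8],[-0.7,0.72,0,0,0,0,0.8],[-0.7,0.72,0,0,0,0,0.8],[-0.7,0.72,0,0,0,0,0.8],[-0.7,0.72,0,0,0,0,0.8]],
  ],
)

```text
time_s: 18.75
tool_pos: [0.6134, -0.1923, 0.0976]
tool_rot: [-179.9, -0.1, -178.8]
force: [0.1, -0.1, -1.6]
grip_width: 0.0358
grasp_force: 20.0
```

Emit:
jog_arm(
  motion=[
    [[0,0,0.2,0,0,0,0.8],[0,0,0.4,0,0,0,0.8],[0,0,0.4,0,0,0,0.8],[0,0,0.4,0,0,0,0.8]],
  ],
)

```text
time_s: 19.15
tool_pos: [0.6139, -0.1916, 0.0582]
tool_rot: [-180.0, -0.1, -178.8]
force: [-0.5, -0.5, -0.7]
grip_width: 0.0357
grasp_force: 20.0
```

```bash
python3 to.py .617 -.1893 .0437 181.5
```

```text
t 19.15 pos [ 0.6139 -0.1916  0.0582] [-1.7997e+02 -5.0000e-02 -1.7878e+02] shift [-0.032  0.022  0.145] turn [-0.0002 -0.0003 -0.0016]
```

Emit:
jog_arm(
  motion=[
    [[-0.03,0.02,0.07,0,0,0,0.8],[-0.03,0.02,0.12,0,0,0,0.8],[-0.03,0.02,0.14,0,0,0,0.8],[-0.03,0.02,0.14,0,0,0,0.8]],
  ],
)

```text
time_s: 19.55
tool_pos: [0.6177, -0.1876, 0.0438]
tool_rot: [180.0, -0.0, -178.6]
force: [0.1, 0.8, -0.9]
grip_width: 0.0358
grasp_force: 20.0
```

Emit:
jog_arm(
  motion=[
    [[0,0,0,0,0,0,0.3],[0,0,0,0,0,0,0.3],[0,0,0,0,0,0,0.3],[0,0,-0.3,0,0,0,0.3],[0,0,-0.8,0,0,0,0.3]],
  ],
)

```text
time_s: 20.05
tool_pos: [0.6153, -0.1867, 0.1213]
tool_rot: [179.9, -0.4, -178.6]
force: [1.4, 0.7, 0.7]
grip_width: 0.0595
grasp_force: 0.0
```

Emit:
jog_arm(
  motion=[
    [[0.7,-0.9,-0.5,0,0,0,0],[0.7,-0.9,-0.5,0,0,0,0],[0.7,-0.9,-0.5,0,0,0,0],[0.7,-0.9,-0.5,0,0,0,0],[0.7,-0.9,-0.5,0,0,0,0]],
  ],
)

```text
time_s: 20.55
tool_pos: [0.5504, -0.2793, 0.1745]
tool_rot: [180.0, 0.1, -178.7]
force: [-0.1, 0.2, -0.1]
grip_width: 0.0856
grasp_force: 0.0
```

Emit:
jog_arm(
  motion=[
    [[0.3,-0.5,0,0,0,0,0],[0.3,-0.5,0,0,0,0,0],[0.3,-0.5,0,0,0,0,0],[0.3,-0.5,0,0,0,0,0],[0.3,-0.5,0,0,0,0,0]],
  ],
)

```text
time_s: 21.05
tool_pos: [0.5229, -0.3274, 0.1734]
tool_rot: [179.9, -0.0, -178.4]
force: [-0.2, 1.0, -0.3]
grip_width: 0.0866
grasp_force: 0.0
```

```bash
python3 - <<'E'
from h import *
p,d=env.read_camera("top");cv2.imwrite("pics/top3.png",p[:,:,::-1])
for b,h in [((395,168,445,235),.025),((395,168,445,235),.043),((290,170,360,235),.038),((205,170,275,235),.022),((430,250,456,278),.04),((188,258,213,282),.005),((310,272,332,296),.03)]: print(*find("top",d,b,h))
E
```

```text
[ 618.4 -192.2] [76.3 51. ] 0.8 862
[ 620.3 -189.7] [34.2 34.8] 88.6 245
[617.5 -25.8] [51.3 55.9] 1.7 442
[618.4 144.7] [58.7 57.5] 89.5 652
[ 490.4 -225.1] [23.7 24.2] 43.9 165
[484.4 216.3] [44.8 42.3] 89.5 363
[455.5  -5.7] [25.1 26.8] 89.5 186
```

View pics/top3.png

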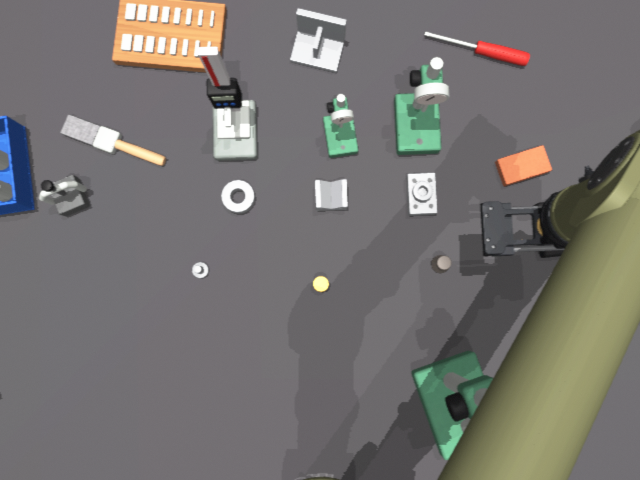

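The top view shows everything in place: small ring on the riser at (422,193), V-block at (331,194), large ring at (238,197). The bystanders haven't moved and the arm is clear, so I'm handing in.

```bash
python3 -c "
from cell import env
print(env.sign_off())"
```

```text
the job is handed in; nothing more can be done
None
```

The checking row is set out and the job is handed in at about 21 s. The last camera check showed all four parts well within tolerance and the three bystanders unmoved; the hand-in returned no verdict.

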